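# Tip the pattern plate over onto the marver

## Task

The pattern plate lies engraved face down on the bench in front of the marver (the dark steel slab). Turn it over without picking it up: push it up to the marver's near edge, tip it up on end against that edge and push it on over, so that it comes down on the marver engraved side up, then push it on until all of it lies flat on the slab with nothing hanging over. Never pick the plate up, and leave everything else on the bench and marver where it is.

Things in the scene. Friction and masses are not known exactly. Their poses are not given: they have to be found in the camera images.
- plate: loose flat aluminium plate, 80 (x) x 100 (y) x 8 mm, 0.13-0.25 kg, square edges; one face plain, the other with a criss-cross of black engraved grooves. Starts flat on the bench, engraved face down, its +x edge (100 mm long) roughly toward the marver and some 20-60 mm short of it. Origin: centre of the engraved face; z points out of the plain face (up at the start, down once turned over)
- corner_a (a point): a corner of the pattern plate, half-way through its thickness (4 mm from either face). On the plate's own axes it lies at x = +40 mm, y = +50 mm, z = +4 mm from the plate's origin
- corner_b (a point): a corner of the pattern plate, half-way through its thickness (4 mm from either face). On the plate's own axes it lies at x = +40 mm, y = -50 mm, z = +4 mm from the plate's origin
- corner_c (a point): a corner of the pattern plate, half-way through its thickness (4 mm from either face). On the plate's own axes it lies at x = -40 mm, y = -50 mm, z = +4 mm from the plate's origin
- corner_d (a point): a corner of the pattern plate, half-way through its thickness (4 mm from either face). On the plate's own axes it lies at x = -40 mm, y = +50 mm, z = +4 mm from the plate's origin
- marver: the marver: dark steel slab lying on the bench, 220 mm deep (its x) by 360 mm wide (its y) by 15 mm thick, heavy and immovable, with upright square edges. Origin: centre of its underside, at bench height; its x axis points level across the slab away from the robot, its z axis up
- marver_edge (a point): middle of the marver's near top edge (15 mm above the bench); the edge runs along the marver's y, and its upright face, 15 mm high, looks toward the robot. The plate is thinner than this step, so it stops there; fingertips grip its edge by friction alone
- jacks: glassblower's jacks (big sprung steel tongs with wooden sleeves), 250 mm long, 76 mm wide, 16 mm high, lying flat along their own x; bystander, to be left alone
- shears: steel diamond shears with two ring handles, 205 mm long, 115 mm wide, 12 mm high, lying flat along their own x; bystander, to be left alone
- wood_block: charred wooden shaping cup, 84 mm across and 62 mm high, with a 150 mm wooden handle toward its own -x; origin under the cup; bystander, to be left alone
- wax: yellow beeswax cake, 74 mm across, 26 mm high, origin under its centre; bystander, to be left alone
- frit_jar: red jar of colour with a steel cap, 64 mm across, 95 mm high, origin under its centre; bystander, to be left alone
- tumbler: clear glass tumbler, 72 mm across, 85 mm high, standing on the far part of the marver, origin under its centre; bystander, to be left alone
- optic_mould: open brass optic mould, 84 mm across, 55 mm high, standing on the far part of the marver, origin under its centre; bystander, to be left alone
Mind the look-alikes: they are no part of the job. Several things look just like the plate: the one meant starts farthest to the robot's left.

How it is judged (in metres and radians):
On the way:
1. the plate is tipped up steeply on one of its edges, that edge still down on the bench close in front of the marver's edge, leaning on the marver (angle between plate's own z axis and vertical between 0.7 and 1.75 rad and ((height (world z) of corner_a below 0.02 m and x of corner_a in the frame of marver between -0.14 and -0.1 m) or (height (world z) of corner_b below 0.02 m and x of corner_b in the frame of marver between -0.14 and -0.1 m) or (height (world z) of corner_c below 0.02 m and x of corner_c in the frame of marver between -0.14 and -0.1 m) or (height (world z) of corner_d below 0.02 m and x of corner_d in the frame of marver between -0.14 and -0.1 m))), for 0.1 s.
At the end, for the whole second after the job is handed in: The plate lies still and flat (within 5 degrees) on top of the marver, engraved side up, with all four corners inside the slab's outline (angle between plate's own z axis and vertical above 3.05 rad and x of corner_a in the frame of marver between -0.11 and 0.11 m and y of corner_a in the frame of marver between -0.18 and 0.18 m and z of each of corner_a, corner_b, corner_c, corner_d in the frame of marver below 0.024 m and x of corner_b in the frame of marver between -0.11 and 0.11 m and y of corner_b in the frame of marver between -0.18 and 0.18 m and x of corner_c in the frame of marver between -0.11 and 0.11 m and y of corner_c in the frame of marver between -0.18 and 0.18 m and x of corner_d in the frame of marver between -0.11 and 0.11 m and y of corner_d in the frame of marver between -0.18 and 0.18 m and linear speed of plate below 0.02 m/s and angular speed of plate below 0.1 rad/s); the robot touches nothing.
It fails at once if the plate is picked up: before it has gone over, all four corners are more than 25 mm above the bench at once (35 mm at any time) (height (world z) of each of corner_a, corner_b, corner_c, corner_d above 0.035 m or (height (world z) of each of corner_a, corner_b, corner_c, corner_d above 0.025 m and angle between plate's own z axis and vertical below 2.2 rad)).
It fails at once if a bystander is shifted by more than 20 mm (distance of any of jacks, shears, wood_block, wax, frit_jar, tumbler, optic_mould from where it was at the start of the episode above 0.02 m).
It fails at once if a standing bystander is tipped over (angle between any of jacks, shears, wood_block, wax, frit_jar, tumbler, optic_mould's own z axis and vertical above 0.4 rad).
It also fails if it takes over 72 s, if anything falls off the work surface, if the arm or the gripper's body presses on something with over 40 N, if the wrist force passes 120 N, or if a joint passes its speed limit or range.

## Robot

A 7-joint arm with a two-finger parallel gripper is mounted at the origin on the work surface. World frame = base frame: x ahead of the robot, y to its left, z up, the work surface at z = 0. Lengths are in m, angles in degrees, forces in N, time in s.
With the tool pointing down it reaches from about 0.425 to 0.875 m from the base axis. Payload 4.7 kg.
Tool frame: the origin (TCP) lies at the very end of the fingers, on their centre line; the grasp point (between the pads) lies 19 mm behind it; z points along the fingers, y is the line along which they close (so a half turn about z gives the same grasp; the last joint's range is limited). The gripper opens to 87 mm and grips with 3 to 60 N. Pads are 19 mm wide; open, the fingers measure 117 mm over their backs; the gripper's body (75 mm by 190 mm) begins 51 mm behind the grasp point.
Start: joints at [-65.655, 18.392, -4.016, 83.108, 1.295, 78.541, -3.26], TCP at [0.26, 0.596, 0.223] pointing down, gripper open.
Joint ranges: [-163.93, 163.93], [-17.29, 119.83], [-79.2, 71.16], [3.27, 140.29], [-89.18, 269.18], [5.43, 117.66], [-154.24, 154.24]. Speed limits (degrees/s): [147.25, 147.25, 180, 180, 180, 180, 180].

## Interface

Orientations are given as [roll, pitch, yaw] about the fixed x, y, z axes, in that order (R = Rz(yaw) Ry(pitch) Rx(roll)).
In Python, from cell import get_obs, read_camera, sign_off, silhouettes gives the robot as it stands.
- The arm moves only by the tool play_rows, never from a script. Its argument "steps" is a list that holds one entry, the list of rows, each a list of 7 numbers: the shift along the tool's x, y, z in m, then the turn, a rotation vector about the tool's x, y, z in rad, then the finger opening in m, from 0 to 0.087. A call has 1 to 12 rows; each row shifts and turns the commanded pose from where the row before left it, along the tool's axes as they then stand; what a row does not reach is not made up. A row lasts 1/10 s, in which the tool goes at most 50 mm and 8.59 degrees, less where a joint would pass 70% of its speed; a pose out of reach is approached as far as the arm can. A call is refused whole if a number of a shift passes 0.05 or a number of a turn 0.15, either way. A call with a gripper value outside its range is refused whole. The fingers move at their own pace and stop on an object; "force" is the grip in N (left out, the last holds). Time passes only in rows, so rows that do not move let the fingers close. It gives the time, the measured TCP pose, the force, the opening and the grip force at its end, in the units of the state.
- get_obs(): the state, without advancing time (a new reading comes with each control period).
- read_camera(name): name is "scene" or "top" or "wrist"; returns a dict with "frame" (384x512x3 uint8, red, green, blue), "intrinsics" (3x3 intrinsics, pixels), "k1" (the pictures are not rectified: a ray, as slopes to the right and down, at radius r is drawn at 1 + k1 r^2 times it, then the intrinsics apply), "view" (4x4, takes a point from world to camera coordinates). Camera axes: x right, y up, looking along -z (the intrinsics and any distortion apply to the point x, -y, -z); pixel columns grow to the right and rows downward; lengths in m; the calibration is good to about 2 mm. A picture is of the moment at which its call begins. There is no depth.
- sign_off(): hands the job in; it is judged then, once.
Trained networks look in the newest picture that a camera, given by its name, has taken for a name from the list of things; names that differ only in an ending like _2 or _b are one class to them, and where a whole thing is asked for, a point or a joint stands for the part that bears it (a point fixed in the world has none). Each returns a list of dicts, best first, with "p" (0 to 1); they miss things now and then, are a little off and sometimes report something else, mostly with a low value. They report only what shows in the picture. A call takes as long as a camera call. They do not tell look-alikes from the thing itself.
- silhouettes(camera, name): "pixels" (384x512 bool, what is visible of it) and "extent" ([left, top, right, bottom] in pixels, round what is visible of it).
The state is a dict: "time_s": time; "qpos": joint angles; "joint_velocities": joint speeds; "effort": joint torques, N m; "tool_pos": TCP position; "tool_rot": TCP orientation; "force": force on the tool from outside, world axes, zero at the start; "wrist_torque": the same for the moment, N m; "grip_width": finger opening in m; "grasp_force": force on a finger pad.
Only numpy, scipy, OpenCV 4.12 (cv2) and the standard library are available. Lean on these libraries where they do the work, as an engineer would, in place of code of your own. Each camera call takes 0.05 s, during which the arm holds its last target. There are 200 camera calls.

## Working session

There is one attempt and no reset: what is moved stays moved. The work goes in short steps, Python scripts to look and compute and a tool call to move; the robot and the scene stay as the last step left them, time stands still between calls to the robot, and variables do not carry over. Pictures are saved under pics/ and viewed, at most 10 in all, crops included, and the job is handed in when it is done.

Besides the shell and the picture viewer there is one more tool, called after ">>>" as name(argument=value, ...), one argument or row to a line, values as JSON. play_rows: Moves the arm, as the interface text tells. Its arguments: {"type":"object","properties":{"steps":{"type":"array","items":{"type":"array","items":{"type":"array","items":{"type":"number"}}}},"force":{"type":"number"}},"required":["steps"]}

```bash
mkdir -p pics; ls
cat > h.py <<'E'
import numpy as np, cv2
from cell import *
def shot(n,f=None):
    c=read_camera(n)
    if f: cv2.imwrite('pics/'+f,c['frame'][:,:,::-1])
    return c
def proj(c,P):
    P=np.atleast_2d(P); V=np.array(c['view']); q=P@V[:3,:3].T+V[:3,3]
    s=np.c_[q[:,0]/-q[:,2],-q[:,1]/-q[:,2]]; r2=(s**2).sum(1,keepdims=True)
    s=s*(1+c['k1']*r2); K=np.array(c['intrinsics'])
    return s@K[:2,:2].T+K[:2,2]
def ray(c,uv):
    uv=np.atleast_2d(uv).astype(float); K=np.array(c['intrinsics']); d=(uv-K[:2,2])@np.linalg.inv(K[:2,:2]).T
    s=d.copy()
    for _ in range(20): s=d/(1+c['k1']*(s**2).sum(1,keepdims=True))
    V=np.array(c['view']); R=V[:3,:3]; o=-R.T@V[:3,3]
    return o,np.c_[s[:,0],-s[:,1],-np.ones(len(s))]@R
def atz(c,uv,z):
    o,d=ray(c,uv); return o+d*((z-o[2])/d[:,2])[:,None]
E
python3 - <<'E'
from h import *
print(get_obs())
for n in('top','scene'):
    c=shot(n,n+'1.png'); print(n,-np.array(c['view'])[:3,:3].T@np.array(c['view'])[:3,3],c['k1'])
    for t in('plate','marver'):
        for s in silhouettes(n,t):print(t,s['p'],s['extent'],s['pixels'].sum())
E
```

```text
pics
{'time_s': 0.0, 'qpos': array([-65.65485934,  18.43965878,  -4.0174926 ,  83.17447777,
         1.29660752,  78.54168612,  -3.26021488]), 'joint_velocities': array([-0.0017021 , -0.02751742, -0.01423573,  0.05326584, -0.06736793,
       -0.05167958, -0.07846256]), 'effort': array([ 7.61407173e-04, -4.91290677e+01, -4.03166050e-01, -3.12531424e+01,
       -6.36495254e-02,  4.37367812e-02,  1.98516468e-04]), 'tool_pos': array([0.25938888, 0.59539356, 0.22145873]), 'tool_rot': array([-1.79889520e+02,  6.73622120e-03,  1.56466573e+02]), 'force': array([0.46585316, 0.10274006, 0.00450906]), 'wrist_torque': array([0.06055074, 0.04459652, 0.00969701]), 'grasp_force': 0.0, 'grip_width': 0.08715277515991837}
top [ 0.1980755  -0.01283625  1.52773777] -0.10194425431345372
plate 0.86 [334.1, 258.9, 371.7, 290.6] 713
plate 0.68 [254.8, 178.1, 285.9, 206.6] 587
plate 0.67 [278.1, 236.9, 306.4, 259.3] 660
marver 0.94 [210.2, 107.9, 308.9, 174.1] 5026
marver 0.25 [282.0, 102.6, 303.1, 126.7] 427
scene [ 1.51367191 -0.48243385  0.75949947] -0.02730237340321677
plate 0.79 [103.0, 177.4, 140.4, 188.7] 344
plate 0.64 [172.9, 173.1, 206.1, 189.1] 410
plate 0.61 [211.2, 191.7, 248.9, 212.7] 490
plate 0.44 [328.5, 144.5, 381.0, 182.6] 645
marver 0.67 [196.8, 191.7, 343.0, 278.6] 5031
```

```bash
python3 -c "
import cv2,numpy as np
a=cv2.imread('pics/top1.png');b=cv2.imread('pics/scene1.png')
cv2.imwrite('pics/a.png',cv2.resize(a,(800,600)));cv2.imwrite('pics/b.png',cv2.resize(b,(800,600)))"
```

```text
(no output)
```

View pics/a.png

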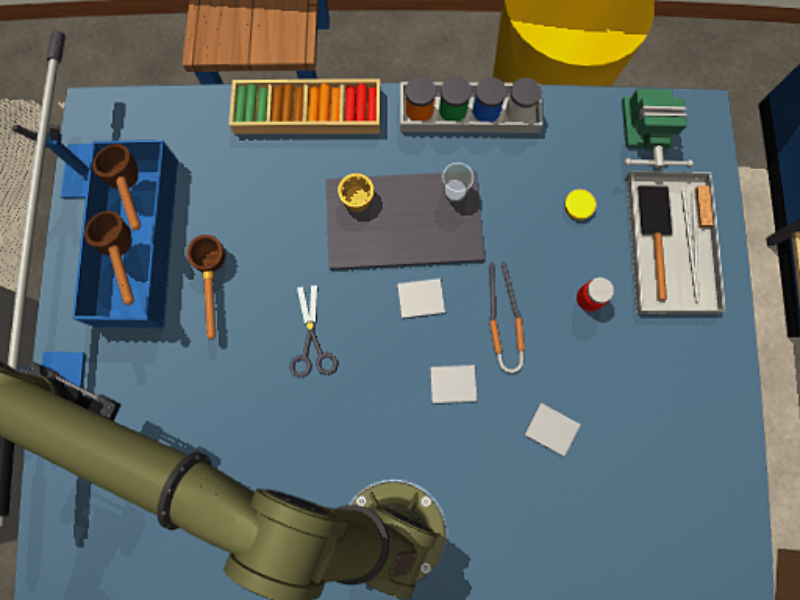

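View pics/b.png

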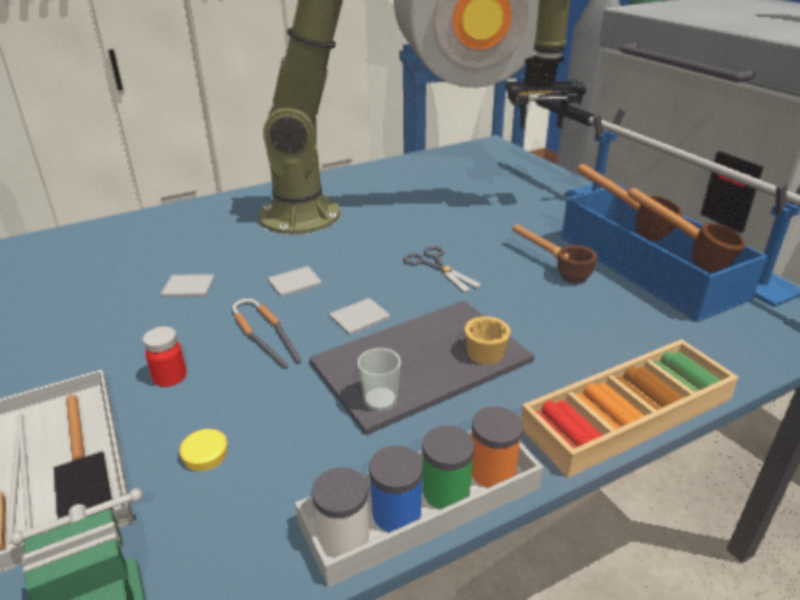

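The top view (800x600) shows three plate look-alikes at (421,298), (453,384) and (553,429). Robot-left is picture-left, so the one meant is (421,298), which also lies just short of the marver's near edge at row ~265. I'll confirm that in a crop and measure.

```bash
cat >> h.py <<'E'
def quad(m):
    cs,_=cv2.findContours(m.astype(np.uint8),cv2.RETR_EXTERNAL,cv2.CHAIN_APPROX_NONE)
    k=max(cs,key=cv2.contourArea)
    return cv2.boxPoints(cv2.minAreaRect(k)), k[:,0,:]
E
python3 - <<'E'
from h import *
ct=shot('top')
T={}
for t in('plate','marver','jacks','shears','wood_block','frit_jar','tumbler','optic_mould','wax'):
    ss=silhouettes('top',t)
    for s in ss[:3]:
        if s['p']<.4: continue
        z={'plate':.008,'marver':.015}.get(t,.0)
        b,k=quad(s['pixels'])
        w=atz(ct,b,z); print(t,s['p'],'ctr',w.mean(0).round(3)[:2],'corners',w[:,:2].round(3).tolist())
        ys,xs=np.nonzero(s['pixels']); e=atz(ct,np.c_[xs,ys],z); print('   x',e[:,0].min().round(3),e[:,0].max().round(3),'y',e[:,1].min().round(3),e[:,1].max().round(3))
# height check of target: two-view centroid triangulation
st=[s for s in silhouettes('top','plate') if abs(s['extent'][0]-255)<8][0]
cs=shot('scene'); ss=[s for s in silhouettes('scene','plate') if abs(s['extent'][0]-211)<8][0]
cen=lambda s:np.array(np.nonzero(s['pixels']))[::-1].mean(1)+.0
o1,d1=ray(ct,cen(st));o2,d2=ray(cs,cen(ss));d1=d1[0];d2=d2[0]
s=np.linalg.lstsq(np.c_[d1,-d2],o2-o1,rcond=None)[0];print('tri',o1+d1*s[0],o2+d2*s[1])
f=ct['frame'][95:275,190:350,::-1];cv2.imwrite('pics/crop.png',cv2.resize(f,(640,720)[:2] if 0 else (533,600),interpolation=cv2.INTER_CUBIC))
E
```

```text
plate 0.71 ctr [ 0.519 -0.06 ] corners [[0.554, -0.003], [0.568, -0.106], [0.484, -0.115], [0.47, -0.014]]
   x 0.471 0.563 y -0.114 -0.006
plate 0.62 ctr [ 0.223 -0.354] corners [[0.207, -0.285], [0.286, -0.327], [0.238, -0.423], [0.16, -0.38]]
   x 0.171 0.281 y -0.417 -0.293
plate 0.56 ctr [ 0.324 -0.132] corners [[0.368, -0.081], [0.368, -0.184], [0.281, -0.182], [0.28, -0.081]]
   x 0.281 0.368 y -0.183 -0.081
marver 0.73 ctr [ 0.518 -0.059] corners [[0.551, -0.006], [0.565, -0.102], [0.486, -0.112], [0.472, -0.017]]
   x 0.473 0.561 y -0.11 -0.013
marver 0.57 ctr [ 0.708 -0.021] corners [[0.811, 0.17], [0.832, -0.201], [0.604, -0.207], [0.583, 0.153]]
   x 0.586 0.827 y -0.206 0.166
jacks 0.95 ctr [ 0.501 -0.278] corners [[0.603, -0.249], [0.608, -0.271], [0.398, -0.306], [0.393, -0.285]]
   x 0.355 0.604 y -0.297 -0.221
shears 0.68 ctr [0.446 0.181] corners [[0.541, 0.239], [0.556, 0.182], [0.351, 0.123], [0.336, 0.179]]
   x 0.341 0.548 y 0.13 0.234
shears 0.67 ctr [ 0.521 -0.061] corners [[0.554, -0.006], [0.569, -0.106], [0.489, -0.116], [0.474, -0.017]]
   x 0.48 0.565 y -
[... 373 characters left out ...]
57, -0.184], [0.757, -0.113]]
   x 0.757 0.857 y -0.185 -0.113
tumbler 0.83 ctr [ 0.809 -0.151] corners [[0.857, -0.114], [0.858, -0.189], [0.761, -0.187], [0.761, -0.113]]
   x 0.761 0.857 y -0.189 -0.113
tumbler 0.4 ctr [ 0.531 -0.465] corners [[0.519, -0.405], [0.591, -0.479], [0.542, -0.525], [0.471, -0.45]]
   x 0.49 0.576 y -0.507 -0.419
optic_mould 0.66 ctr [0.781 0.098] corners [[0.827, 0.139], [0.827, 0.06], [0.736, 0.058], [0.736, 0.136]]
   x 0.736 0.827 y 0.059 0.138
wax 0.8 ctr [ 0.755 -0.439] corners [[0.792, -0.403], [0.793, -0.48], [0.718, -0.475], [0.717, -0.399]]
   x 0.717 0.793 y -0.478 -0.401
tri [ 0.52033971 -0.0593987   0.00181298] [ 0.52096328 -0.05779337  0.00189569]
```

View pics/crop.png

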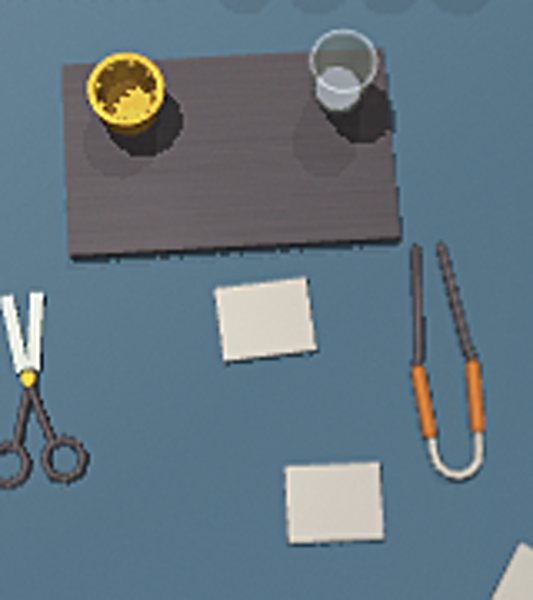

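The crop confirms it: the leftmost plate is at crop (265,320), just below the marver, with its plain face up. Next I need precise edge lines.

Run:
```python
from h import *
from scipy.optimize import least_squares
c=shot('top'); g=cv2.cvtColor(c['frame'],cv2.COLOR_RGB2LAB).astype(float); f=c['frame'].astype(float)
# fit rectangle pose by maximising contrast = soft colour-distance mask vs. projected polygon
def fit(mask,size,z,x0,off=0):
    S=8
    y0,x0p,h,w=85,180,140,170
    m=cv2.resize(mask[y0:y0+h,x0p:x0p+w].astype(np.float32),None,fx=4,fy=4,interpolation=cv2.INTER_LINEAR)
    def cost(p):
        L=np.array([[1,1],[1,-1],[-1,-1],[-1,1]])*np.array(size)/2
        a=np.radians(p[2]);R=np.array([[np.cos(a),-np.sin(a)],[np.sin(a),np.cos(a)]])
        P=np.c_[L@R.T+p[:2],np.full(4,z)]
        uv=proj(c,P); q=((uv-[x0p,y0]+.5)*4-.5)
        im=np.zeros_like(m); cv2.fillPoly(im,[np.round(q*256).astype(np.int32)],1.,cv2.LINE_AA,8)
        return np.abs(im-m).mean()
    from scipy.optimize import minimize
    r=minimize(cost,x0,method='Nelder-Mead',options=dict(initial_simplex=np.array(x0)+np.array([[0,0,0],[.01,0,0],[0,.01,0],[0,0,4]]),xatol=1e-4,fatol=1e-7))
    return r.x,r.fun
V=f.max(2); sat=f[...,2]-f[...,0]
pl=((f[...,0]>130)).astype(np.uint8)
n,lab=cv2.connectedComponents(pl); l=lab[192,270]; print('plate px',(lab==l).sum(), f[192,270], f[150,260], f[172,250],f[210,300])
print('plate',fit(lab==l,(.08,.1),.008,[.52,-.06,7.5]))
mv=((sat<22)&(V<140)).astype(np.uint8)
mv[:,:205]=0;mv[178:]=0;mv[:,315:]=0
mv=cv2.morphologyEx(mv,cv2.MORPH_CLOSE,np.ones((3,3)))
cs,_=cv2.findContours(mv,cv2.RETR_EXTERNAL,cv2.CHAIN_APPROX_NONE);k=max(cs,key=cv2.contourArea)
mm=np.zeros_like(mv);cv2.drawContours(mm,[k],-1,1,-1)
print('marver',mm.sum(),fit(mm,(.22,.36),.015,[.7,-.02,3.5]))
o=f.copy()[:,:,::-1]; o[mm>0]+=[60,0,0]; o[lab==l]-=[0,80,0]
# near edge profile at columns
for u in(230,260,290): print(u,V[160:182,u].astype(int).tolist())
```

```text
plate px 616 [217. 210. 198.] [100.  94.  97.] [ 91. 119. 139.] [ 87. 117. 136.]
plate (array([ 0.52172375, -0.06028981,  7.76805971]), np.float64(0.0014461331302300096))
marver 7745 (array([   1.17,   -0.22, -128.5 ]), np.float64(0.0017647058703005314))
230 [108, 108, 108, 105, 109, 108, 107, 109, 110, 110, 86, 36, 81, 141, 134, 142, 141, 141, 140, 140, 140, 141]
260 [103, 100, 104, 103, 102, 98, 103, 103, 101, 28, 83, 140, 132, 142, 139, 139, 139, 140, 139, 135, 147, 237]
290 [95, 100, 97, 96, 101, 102, 97, 57, 48, 79, 137, 139, 138, 138, 137, 137, 138, 137, 138, 137, 138, 137]
```

Run:
```python
from h import *
c=shot('top')
w=atz(c,[[230,170.15],[260,168.5],[290,166.85]],.015);print(w)
p=np.polyfit(w[:,1],w[:,0],1);print('edge x at y=-.06',np.polyval(p,-.06),'yaw',np.degrees(-np.arctan(p[0])))
a=np.radians(7.77)
R=np.array([[np.cos(a),-np.sin(a)],[np.sin(a),np.cos(a)]])
print((np.array([[.04,.05],[.04,-.05],[-.04,-.05],[-.04,.05]])@R.T+[.5217,-.0603]).round(4))
```

```text
[[ 0.59314262  0.08063054  0.015     ]
 [ 0.59997552 -0.02756592  0.015     ]
 [ 0.60690667 -0.13595386  0.015     ]]
edge x at y=-.06 0.6020654206035386 yaw 3.636294573052156
[[ 0.5546 -0.0054]
 [ 0.5681 -0.1044]
 [ 0.4888 -0.1152]
 [ 0.4753 -0.0162]]
```

>>> play_rows(
  steps=[
    [[-0.0275,-0.033,0,0,0,0,0.05],[-0.0275,-0.033,0,0,0,0,0.05],[-0.0275,-0.033,0,0,0,0,0.05],[-0.0275,-0.033,0,0,0,0,0.05],[-0.0275,-0.033,0,0,0,0,0.05],[-0.0275,-0.033,0,0,0,0,0.05],[-0.0275,-0.033,0,0,0,0,0.05],[-0.0275,-0.033,0,0,0,0,0.05],[-0.0275,-0.033,0,0,0,0,0.05],[-0.0275,-0.033,0,0,0,0,0.05],[-0.0275,-0.033,0,0,0,0,0.05],[-0.0275,-0.033,0,0,0,0,0.05]],
  ],
)

```text
time_s: 2.25
tool_pos: [0.4043, 0.0994, 0.2229]
tool_rot: [179.9, 0.0, 156.5]
force: [0.1, 0.5, 0.6]
grip_width: 0.0498
grasp_force: 0.0
```

>>> play_rows(
  steps=[
    [[-0.0275,-0.033,0,0,0,0,0.05],[-0.0275,-0.033,0,0,0,0,0.05],[-0.0275,-0.033,0,0,0,0,0.05],[-0.0275,-0.033,0,0,0,0,0.05],[0,0,0,0,0,0.148,0.05],[0,0,0,0,0,0.148,0.05],[0,0,0,0,0,0.148,0.05],[0,0,0,0,0,0.148,0.05],[0,0,0,0,0,0.148,0.05],[0,0,0,0,0,0.148,0.05],[0,0,0,0,0,0.148,0.05],[0,0,0,0,0,0.148,0.05]],
  ],
)

```text
time_s: 3.45
tool_pos: [0.4522, -0.0639, 0.2227]
tool_rot: [180.0, -0.0, 88.3]
force: [0.3, -0.1, 0.3]
grip_width: 0.0501
grasp_force: 0.0
```

>>> play_rows(
  steps=[
    [[0,0,0,0,0,0.148,0.05],[0,0,0,0,0,0.148,0.05],[0,0,0,0,0,0.148,0.05],[0,0,0,0,0,0.148,0.05],[0,0,0,0,0,0.148,0.05],[0,0,0,0,0,0.148,0.05],[0,0,0,0,0,0.148,0.05],[0,0,0,0,0,0.148,0.05],[0,0,0,0,0,0.148,0.05],[0,0,0,0,0,0.148,0.05],[0,0,0,0,0,0,0.05],[0,0,0,0,0,0,0.05]],
  ],
)

```text
time_s: 4.65
tool_pos: [0.4521, -0.0639, 0.2227]
tool_rot: [-180.0, -0.0, 4.0]
force: [-0.2, 0.6, 0.0]
grip_width: 0.0497
grasp_force: 0.0
```

>>> play_rows(
  steps=[
    [[0,0,0.04,0,0,0,0.05],[0,0,0.04,0,0,0,0.05],[0,0,0.04,0,0,0,0.05],[0,0,0.04,0,0,0,0.05],[0,0,0.03,0,0,0,0.05],[0,0,0.015,0,0,0,0.05],[0,0,0.01,0,0,0,0.05],[0,0,0.004,0,0,0,0.05],[0,0,0,0,0,0,0.05],[0,0,0,0,0,0,0.05]],
  ],
)

```text
time_s: 5.65
tool_pos: [0.4531, -0.0638, 0.0045]
tool_rot: [-180.0, -0.1, 3.9]
force: [-0.8, -0.3, -0.1]
grip_width: 0.0501
grasp_force: 0.0
```

>>> play_rows(
  steps=[
    [[0.005,0,0,0,0,0,0.05],[0.005,0,0,0,0,0,0.05],[0.005,0,0,0,0,0,0.05],[0.005,0,0,0,0,0,0.05],[0.005,0,0,0,0,0,0.05],[0.005,0,0,0,0,0,0.05],[0.005,0,0,0,0,0,0.05],[0.005,0,0,0,0,0,0.05],[0,0,0,0,0,0,0.05]],
  ],
)

```text
time_s: 6.55
tool_pos: [0.4932, -0.0612, 0.0036]
tool_rot: [180.0, -0.1, 3.8]
force: [-0.1, -0.3, 0.4]
grip_width: 0.0498
grasp_force: 0.0
```

>>> play_rows(
  steps=[
    [[0.004,0,0,0,0,0,0.05],[0.004,0,0,0,0,0,0.05],[0.004,0,0,0,0,0,0.05],[0.002,0,0,0,0,0,0.05],[0,0,0,0,0,0,0.05]],
  ],
)

```text
time_s: 7.05
tool_pos: [0.5066, -0.0602, 0.0036]
tool_rot: [180.0, -0.0, 3.8]
force: [0.2, 0.0, 0.5]
grip_width: 0.0501
grasp_force: 0.0
```

Run:
```python
from h import *
c=shot('top');s=shot('scene')
a=cv2.resize(c['frame'][140:230,220:340,::-1],(480,360),interpolation=cv2.INTER_CUBIC)
b=cv2.resize(s['frame'][150:240,180:300,::-1],(480,360),interpolation=cv2.INTER_CUBIC)
cv2.imwrite('pics/p1.png',cv2.resize(np.vstack([a,b]),(400,600)))
o=get_obs();print(o['force'],o['tool_pos'],o['qpos'])
```

```text
[ 0.75647997 -0.06305238 -0.77090783] [ 0.50638357 -0.06028258  0.00367744] [-18.75563325  15.19889414  25.02188286 116.45940005  -8.32746815
  49.97007587 -75.30415342]
```

View pics/p1.png

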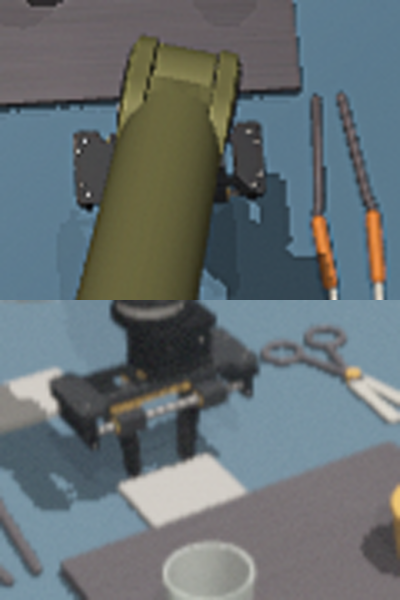

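Scene view (lower half): both fingers, at (133,465) and (185,445), sit on the plate's near edge. The plate's far edge at (160,525)-(245,490) has almost reached the slab. I'll creep in until the force rises.

>>> play_rows(
  steps=[
    [[0.002,0,0,0,0,0,0.05],[0.002,0,0,0,0,0,0.05],[0.001,0,0,0,0,0,0.05],[0.001,0,0,0,0,0,0.05],[0,0,0,0,0,0,0.05]],
  ],
)

```text
time_s: 7.65
tool_pos: [0.5122, -0.0598, 0.0036]
tool_rot: [-180.0, -0.0, 3.8]
force: [-1.8, -0.1, 0.8]
grip_width: 0.0499
grasp_force: 0.4
```

>>> play_rows(
  steps=[
    [[0.001,0,0,0,0,0,0.05],[0.001,0,0,0,0,0,0.05],[0,0,0,0,0,0,0.05]],
  ],
)

```text
time_s: 7.95
tool_pos: [0.5126, -0.0597, 0.0032]
tool_rot: [-180.0, 0.2, 3.8]
force: [-5.3, -0.5, 3.7]
grip_width: 0.0501
grasp_force: 2.5
```

>>> play_rows(
  steps=[
    [[-0.006,0,0,0,0,0,0.05],[0,0,0.001,0,0,0,0.05],[0,0,0.001,0,0,0,0.05],[0,0,0.0005,0,0,0,0.05],[0,0,0,0,0,0,0.05],[0,0,0,0,0,0,0.05]],
  ],
)

```text
time_s: 8.55
tool_pos: [0.5083, -0.0601, 0.0011]
tool_rot: [180.0, -0.0, 3.8]
force: [0.3, -0.4, 0.1]
grip_width: 0.0498
grasp_force: 0.0
```

>>> play_rows(
  steps=[
    [[0.003,0,0,0,0,0,0.05],[0.002,0,0,0,0,0,0.05],[0.001,0,0,0,0,0,0.05],[0.001,0,0,0,0,0,0.05],[0.001,0,0,0,0,0,0.05],[0,0,0,0,0,0,0.05]],
  ],
)

```text
time_s: 9.15
tool_pos: [0.5127, -0.0598, 0.0005]
tool_rot: [-179.9, 0.4, 3.8]
force: [-8.9, -0.4, 7.6]
grip_width: 0.0496
grasp_force: 5.3
```

>>> play_rows(
  steps=[
    [[0.0,0,-0.002,0,0,0,0.05],[0.0,0,-0.002,0,0,0,0.05],[0.0,0,-0.002,0,0,0,0.05],[0,0,-0.002,0,0,0,0.05],[0,0,-0.002,0,0,0,0.05],[0,0,0,0,0,0,0.05]],
  ],
)

```text
time_s: 9.75
tool_pos: [0.5128, -0.0596, 0.0098]
tool_rot: [-179.9, 0.4, 3.8]
force: [-6.2, -0.6, 0.1]
grip_width: 0.0495
grasp_force: 2.7
```

Run:
```python
from h import *
s=shot('scene')
cv2.imwrite('pics/p2.png',cv2.resize(s['frame'][150:240,180:300,::-1],(640,480),interpolation=cv2.INTER_CUBIC))
```

```text
(no output)
```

View pics/p2.png

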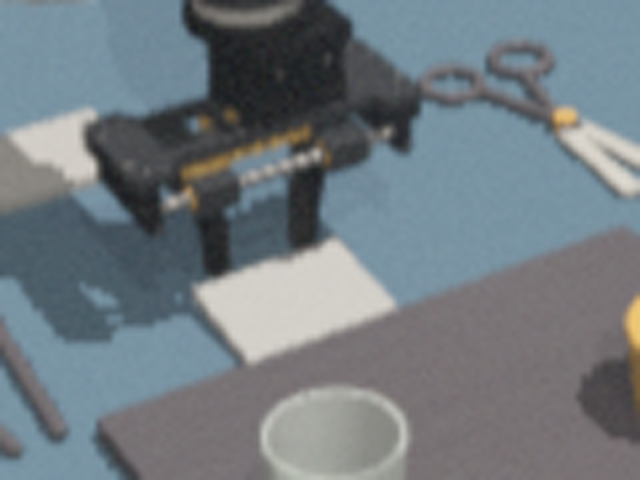

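The plate at (300,300) is still pinned between the fingers and the slab, and a ~6 N push persists with the tips at 10 mm, above the flat plate's top. So the near edge is rising with them, and I'll carry on along the arc.

>>> play_rows(
  steps=[
    [[0.0,0,-0.0025,0,0,0,0.05],[0.0,0,-0.0025,0,0,0,0.05],[0.0005,0,-0.0025,0,0,0,0.05],[0.0005,0,-0.0025,0,0,0,0.05],[0.0005,0,-0.0025,0,0,0,0.05],[0.0005,0,-0.0025,0,0,0,0.05],[0.0005,0,-0.0025,0,0,0,0.05],[0,0,0,0,0,0,0.05]],
  ],
)

```text
time_s: 10.6
tool_pos: [0.5157, -0.0594, 0.0278]
tool_rot: [-180.0, 0.3, 3.8]
force: [-7.3, -0.1, 0.4]
grip_width: 0.0503
grasp_force: 3.3
```

>>> play_rows(
  steps=[
    [[0.001,0,-0.003,0,0,0,0.05],[0.001,0,-0.003,0,0,0,0.05],[0.0015,0,-0.003,0,0,0,0.05],[0.0015,0,-0.003,0,0,0,0.05],[0,0,0,0,0,0,0.05]],
  ],
)

```text
time_s: 11.1
tool_pos: [0.5208, -0.0592, 0.0401]
tool_rot: [-180.0, 0.3, 3.8]
force: [-7.9, -0.0, 3.3]
grip_width: 0.0496
grasp_force: 4.1
```

Run:
```python
from h import *
s=shot('scene')
cv2.imwrite('pics/p3.png',cv2.resize(s['frame'][150:240,180:300,::-1],(640,480),interpolation=cv2.INTER_CUBIC))
```

```text
(no output)
```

View pics/p3.png

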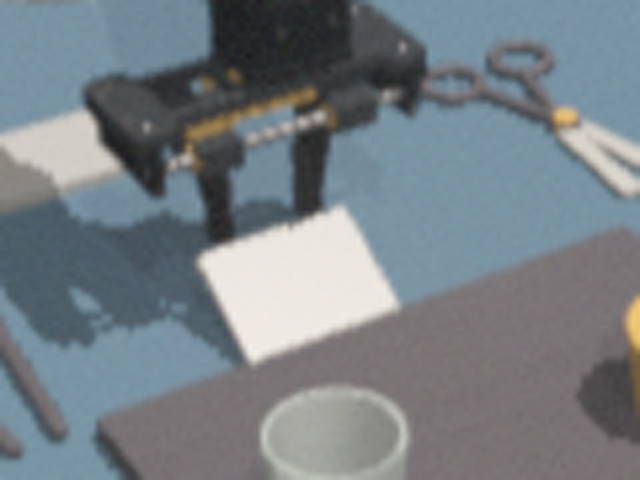

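The plate is clearly tipped about 30°, with its near edge at (200,260)-(345,208) riding on the fingertips. I'll continue the arc.

>>> play_rows(
  steps=[
    [[0.0016,0,-0.003,0,0,0,0.05],[0.0016,0,-0.003,0,0,0,0.05],[0.0018,0,-0.0028,0,0,0,0.05],[0.0019,0,-0.0027,0,0,0,0.05],[0.0021,0,-0.0026,0,0,0,0.05],[0.0021,0,-0.0026,0,0,0,0.05],[0,0,0,0,0,0,0.05]],
  ],
)

```text
time_s: 11.85
tool_pos: [0.5332, -0.0585, 0.0577]
tool_rot: [-180.0, 0.2, 3.8]
force: [-6.6, -0.2, 5.2]
grip_width: 0.0502
grasp_force: 4.5
```

>>> play_rows(
  steps=[
    [[0.0023,0,-0.0024,0,0,0,0.05],[0.0023,0,-0.0023,0,0,0,0.05],[0.0026,0,-0.0021,0,0,0,0.05],[0.0026,0,-0.0021,0,0,0,0.05],[0.0028,0,-0.0019,0,0,0,0.05],[0.0028,0,-0.0019,0,0,0,0.05],[0,0,0,0,0,0,0.05]],
  ],
)

```text
time_s: 12.55
tool_pos: [0.551, -0.0574, 0.0712]
tool_rot: [180.0, -0.1, 3.8]
force: [-4.0, -0.6, 5.4]
grip_width: 0.0499
grasp_force: 3.1
```

>>> play_rows(
  steps=[
    [[0.0029,0,-0.0016,0,0,0,0.05],[0.0029,0,-0.0016,0,0,0,0.05],[0.0031,0,-0.0013,0,0,0,0.05],[0.0031,0,-0.0013,0,0,0,0.05],[0.0032,0,-0.001,0,0,0,0.05],[0,0,0,0,0,0,0.05]],
  ],
)

```text
time_s: 13.15
tool_pos: [0.5661, -0.0563, 0.0771]
tool_rot: [180.0, -0.1, 3.8]
force: [-1.8, -0.4, 4.7]
grip_width: 0.0496
grasp_force: 2.5
```

Run:
```python
from h import *
s=shot('scene');t=shot('wrist')
a=cv2.resize(s['frame'][130:220,180:300,::-1],(400,300),interpolation=cv2.INTER_CUBIC)
cv2.imwrite('pics/p4.png',np.hstack([a,cv2.resize(t['frame'][:,:,::-1],(400,300))]))
```

```text
(no output)
```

View pics/p4.png

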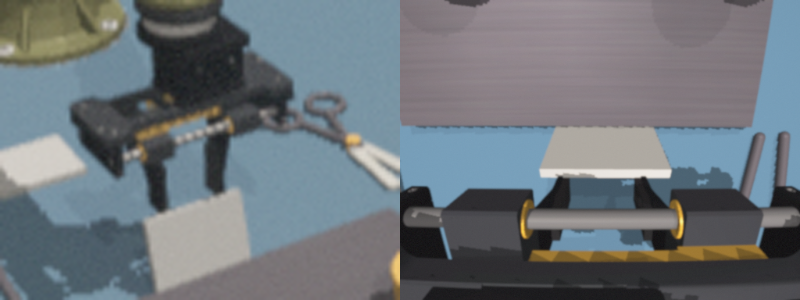

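Both views show the plate standing at ~75°, its top edge on the fingertips and its foot against the slab's near face. I'll keep bringing it upright.

>>> play_rows(
  steps=[
    [[0.0032,0,-0.0009,0,0,0,0.05],[0.0033,0,-0.0008,0,0,0,0.05],[0.0033,0,-0.0006,0,0,0,0.05],[0.0034,0,-0.0005,0,0,0,0.05],[0,0,0,0,0,0,0.05]],
  ],
)

```text
time_s: 13.75
tool_pos: [0.579, -0.0554, 0.0795]
tool_rot: [180.0, -0.0, 3.8]
force: [0.2, -0.4, 2.2]
grip_width: 0.0501
grasp_force: 1.6
```

>>> play_rows(
  steps=[
    [[0.0034,0,-0.0002,0,0,0,0.05],[0.003,0,0,0,0,0,0.05],[0,0,0,0,0,0,0.05]],
  ],
)

```text
time_s: 14.05
tool_pos: [0.5853, -0.055, 0.0798]
tool_rot: [180.0, -0.0, 3.8]
force: [0.2, -1.1, 2.7]
grip_width: 0.0502
grasp_force: 1.7
```

Run:
```python
from h import *
s=shot('scene');t=shot('wrist')
a=cv2.resize(s['frame'][130:220,180:300,::-1],(400,300),interpolation=cv2.INTER_CUBIC)
cv2.imwrite('pics/p5.png',np.hstack([a,cv2.resize(t['frame'][:,:,::-1],(400,300))]))
```

```text
(no output)
```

View pics/p5.png

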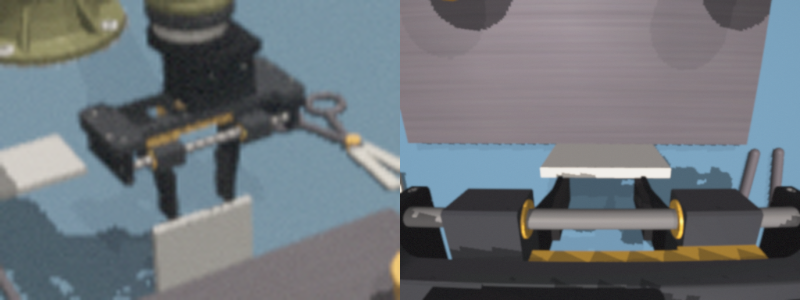

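>>> play_rows(
  steps=[
    [[0.002,0,0,0,0,0,0.05],[0.002,0,0,0,0,0,0.05],[0,0,0,0,0,0,0.05]],
  ],
)

```text
time_s: 14.45
tool_pos: [0.5889, -0.0547, 0.0799]
tool_rot: [180.0, -0.0, 3.8]
force: [-0.4, -2.1, 5.4]
grip_width: 0.05
grasp_force: 2.4
```

>>> play_rows(
  steps=[
    [[0,0,-0.001,0,0,0,0.05],[0,0,-0.001,0,0,0,0.05],[0,0,-0.002,0,0,0,0.05],[-0.0,0,-0.002,0,0,0,0.05],[0,0,0,0,0,0,0.05]],
  ],
)

```text
time_s: 14.95
tool_pos: [0.5887, -0.0545, 0.0859]
tool_rot: [-180.0, -0.0, 3.8]
force: [-0.1, 0.8, 0.8]
grip_width: 0.0501
grasp_force: 0.0
```

Run:
```python
from h import *
s=shot('scene');t=shot('wrist')
a=cv2.resize(s['frame'][130:220,180:300,::-1],(400,300),interpolation=cv2.INTER_CUBIC)
cv2.imwrite('pics/p6.png',np.hstack([a,cv2.resize(t['frame'][:,:,::-1],(400,300))]))
# expected upright plate corner pixels in the crop frames
a=np.radians(3.64);m=np.array([np.cos(a),np.sin(a)]);y=np.array([-m[1],m[0]])
E0=np.array([.602,-.06])
P=[]
for th in(80,90,100):
    for sy in(.05,-.05):
        q=np.radians(th); 
        if th<=90: foot=-.008*np.sin(q); p=(foot-.08*np.cos(q)+.008*np.sin(q), .08*np.sin(q)+.008*np.cos(q))
        else: p=(-.08*np.cos(q),.08*np.sin(q))
        P.append([*(E0+m*p[0]+y*sy),p[1]])
print('scene crop',((proj(s,P)-[180,130])*[400/120,300/90]).round(1).tolist())
print('wrist half',(proj(t,P)*[400/512,300/384]).round(1).tolist(), get_obs()['force'],get_obs()['tool_pos'])
```

```text
scene crop [[236.9, 191.7], [141.3, 224.6], [244.7, 198.8], [148.6, 232.3], [252.7, 207.0], [156.1, 241.0]]
wrist half [[148.7, 186.2], [271.5, 186.4], [147.5, 170.3], [273.1, 170.5], [146.7, 153.2], [274.4, 153.5]] [ 0.11741592 -0.16000849  0.17844234] [ 0.58860971 -0.05458787  0.08572508]
```

View pics/p6.png

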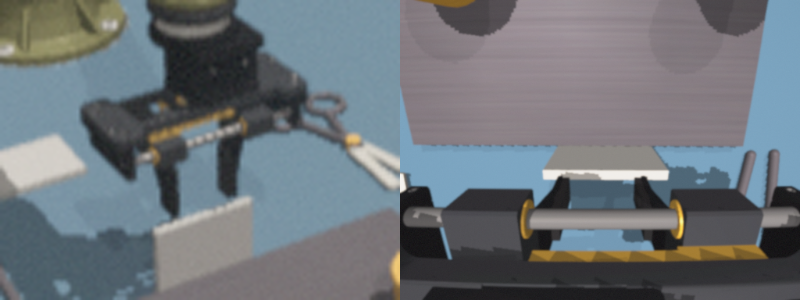

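The plate stands free and upright, its top edge at scene (155,232)-(252,198), which is where the 90° model predicts. Now I'll back off, lower, and push it over.

>>> play_rows(
  steps=[
    [[-0.012,0,0,0,0,0,0.05],[-0.012,0,0,0,0,0,0.05],[0,0,0.012,0,0,0,0.05],[0,0,0.012,0,0,0,0.05],[0,0,0.012,0,0,0,0.05],[0.005,0,0,0,0,0,0.05],[0.005,0,0,0,0,0,0.05],[0.003,0,0,0,0,0,0.05],[0,0,0,0,0,0,0.05]],
  ],
)

```text
time_s: 15.95
tool_pos: [0.5789, -0.0554, 0.0502]
tool_rot: [180.0, -0.1, 3.8]
force: [-0.1, 1.0, 0.2]
grip_width: 0.0497
grasp_force: 0.0
```

>>> play_rows(
  steps=[
    [[0.003,0,0,0,0,0,0.05],[0.003,0,0,0,0,0,0.05],[0.003,0,0,0,0,0,0.05],[0.003,0,0,0,0,0,0.05],[0.003,0,0,0,0,0,0.05],[0.003,0,0,0,0,0,0.05],[0,0,0,0,0,0,0.05]],
  ],
)

```text
time_s: 16.65
tool_pos: [0.5961, -0.0541, 0.0498]
tool_rot: [180.0, -0.0, 3.8]
force: [0.3, 0.1, 0.6]
grip_width: 0.05
grasp_force: 0.0
```

Run:
```python
from h import *
o=get_obs();print(o['force'],o['tool_pos'])
s=shot('scene')
for r in silhouettes('scene','plate'):print(r['p'],r['extent'])
a=np.radians(3.64);m=np.array([np.cos(a),np.sin(a)]);y=np.array([-m[1],m[0]]);E0=np.array([.602,-.056])
P=[[*(E0+m*u+y*v),.023] for u in(-.015,.065) for v in(.05,-.05)]
print('flat model',proj(s,P).round(1).tolist())
```

```text
[0.32997673 0.10355237 0.5506787 ] [ 0.59612001 -0.05413858  0.04975486]
0.88 [171.4, 172.6, 206.8, 188.8]
0.82 [101.5, 174.9, 134.6, 189.1]
0.64 [224.9, 203.1, 263.8, 220.6]
flat model [[252.3, 202.1], [224.4, 212.2], [266.1, 215.0], [237.3, 226.1]]
```

The silhouette extent [225,203,264,221] matches the plate lying flat with ~15 mm overhang, so it has gone over. Now I'll push it fully onto the slab.

>>> play_rows(
  steps=[
    [[-0.012,0,0,0,0,0,0.05],[-0.012,0,0,0,0,0,0.05],[-0.011,0,0,0,0,0,0.05],[0,0,0.012,0,0,0,0.05],[0,0,0.012,0,0,0,0.05],[0,0,0.008,0,0,0,0.05],[0,0,0,0,0,0,0.05]],
  ],
)

```text
time_s: 17.45
tool_pos: [0.5595, -0.0564, 0.0157]
tool_rot: [180.0, 0.2, 3.8]
force: [-0.6, -0.3, 0.4]
grip_width: 0.0498
grasp_force: 0.0
```

>>> play_rows(
  steps=[
    [[0.004,0,0,0,0,0,0.05],[0.004,0,0,0,0,0,0.05],[0.004,0,0,0,0,0,0.05],[0.004,0,0,0,0,0,0.05],[0.004,0,0,0,0,0,0.05],[0.004,0,0,0,0,0,0.05],[0.004,0,0,0,0,0,0.05],[0.004,0,0,0,0,0,0.05],[0.004,0,0,0,0,0,0.05],[0.004,0,0,0,0,0,0.05],[0,0,0,0,0,0,0.05]],
  ],
)

```text
time_s: 18.55
tool_pos: [0.6016, -0.0538, 0.0178]
tool_rot: [180.0, -0.1, 3.8]
force: [0.1, 0.6, -0.6]
grip_width: 0.0499
grasp_force: 0.0
```

Push a little further for margin, then back off, lift clear and look.

>>> play_rows(
  steps=[
    [[0.004,0,0,0,0,0,0.05],[0.004,0,0,0,0,0,0.05],[0.002,0,0,0,0,0,0.05],[0,0,0,0,0,0,0.05],[-0.015,0,0,0,0,0,0.05],[-0.015,0,0,0,0,0,0.05],[0,0,-0.04,0,0,0,0.05],[0,0,-0.04,0,0,0,0.05],[0,0,-0.04,0,0,0,0.05],[-0.03,0,-0.03,0,0,0,0.05],[-0.03,0,-0.03,0,0,0,0.05],[0,0,0,0,0,0,0.05]],
  ],
)

```text
time_s: 19.75
tool_pos: [0.5211, -0.0604, 0.2028]
tool_rot: [-179.9, -0.5, 3.7]
force: [0.4, 0.4, 0.2]
grip_width: 0.05
grasp_force: 0.0
```

Run:
```python
from h import *
print(get_obs()['tool_pos'])
s=shot('scene');t=shot('wrist');c=shot('top')
a=np.radians(3.64);m=np.array([np.cos(a),np.sin(a)]);y=np.array([-m[1],m[0]]);E0=np.array([.602,-.056])
W=t['frame'][:,:,::-1].copy()
for r in silhouettes('wrist','plate'):
    b,k=quad(r['pixels']); ap=cv2.approxPolyDP(k,6,True)[:,0,:]
    w=atz(t,ap,.023)[:,:2]-E0; print(r['p'],r['extent'],'marver-frame (edge at 0):',np.c_[w@m,w@y].round(3).tolist())
A=cv2.resize(s['frame'][120:240,170:330,::-1],(400,300),interpolation=cv2.INTER_CUBIC)
C=cv2.resize(c['frame'][80:260,180:420,::-1],(400,300),interpolation=cv2.INTER_CUBIC)
cv2.imwrite('pics/end.png',np.vstack([np.hstack([A,C]),np.hstack([cv2.resize(W,(400,300)),np.zeros((300,400,3),np.uint8)])]))
```

```text
[ 0.52105127 -0.06037962  0.2027598 ]
0.83 [265.5, 294.0, 324.4, 320.8] marver-frame (edge at 0): [[-0.251, -0.008], [-0.291, -0.009], [-0.291, -0.09], [-0.249, -0.065]]
0.69 [215.0, 3.0, 311.1, 85.3] marver-frame (edge at 0): [[0.1, 0.049], [0.021, 0.049], [0.022, -0.049], [0.1, -0.048]]
0.56 [29.2, 134.6, 91.2, 267.2] marver-frame (edge at 0): [[-0.035, 0.228], [-0.037, 0.242], [-0.082, 0.247], [-0.037, 0.257], [-0.038, 0.274], [-0.134, 0.253], [-0.183, 0.263], [-0.192, 0.287], [-0.207, 0.291], [-0.191, 0.255], [-0.155, 0.245], [-0.176, 0.235], [-0.169, 0.224], [-0.131, 0.24]]
```

View pics/end.png

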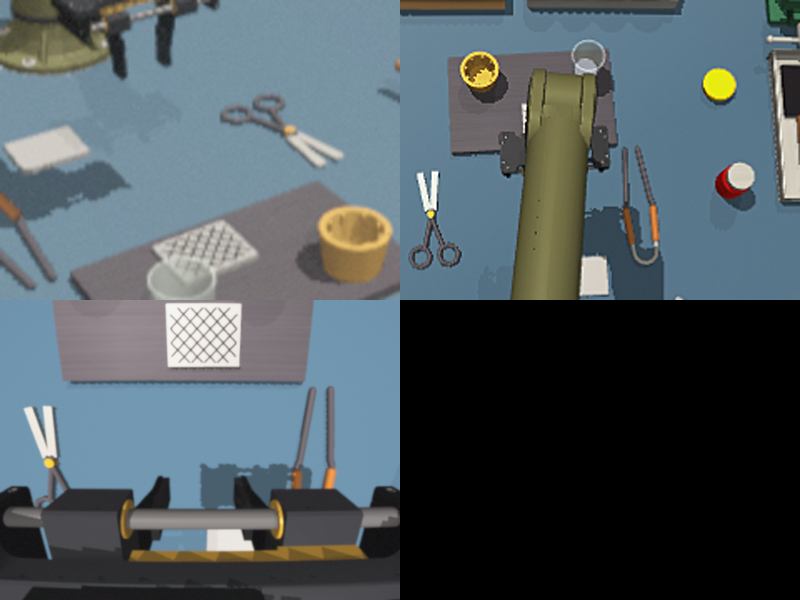

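The plate lies flat on the slab, engraved side up (wrist view (203,335)), 21-100 mm in from the near edge. The bystanders have not moved and the arm is clear.

```bash
python3 -c "
from cell import *
print(sign_off())"
```

```text
the job is handed in; nothing more can be done
None
```

I tipped the plate over against the marver's near edge and pushed it on, so it now lies flat and engraved side up, 21–100 mm in from that edge. The bystanders show no visible movement, the arm is clear, and I handed the job in at about 20 s; the hand-in returned no verdict.

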